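# Open the blade bin with its lever

## Task

Open the steel bin for worn blades and hold it open. With the fingertips push the upright peg of the swing stop towards the box so that the stop turns away from under the lever, then press the rubber pad at the long end of the lever down to its buffer, which raises the heavy lid, and finish while still holding the lever down. Do not lift the lever out of its stand, do not touch the lid, and leave the spool, the tin and the block where they are.

Things in the scene. Friction and masses are not known exactly. Their poses are not given: they have to be found in the camera images.
- bin: Grey open steel box 112 x 150 x 70 mm fixed to the bench with a base plate (6 mm thick) that runs from it along its own -x. Origin: on the bench under the centre of the box; z up; -x points from the box along the lever to the lever's long end; +y is the side of the swing stop. The lid's hinge is on the +x side. The rubber buffer under the lever's long end stands at x = -0.265, y = 0, top 22 mm above the bench.
- lid (a joint): Hinge of the heavy lid (dark steel plate 136 x 156 x 10 mm, about 2 kg) in rad: 0 shut, grows as it rises; it falls shut by itself. With the lever down on its buffer it reads about 0.25.
- stop (a joint): Turn of the swing stop in rad: 0 to 0.25 at the start, where it lies under the lever and blocks it; 1.5 is its end. It grows as the peg is pushed towards the box (bin's +x) and the inner end swings away from the box; from about 0.95 it is clear of the lever. It stays where it is left; pushing the peg takes 1 to 2 N.
- stop_axis (a point): Upright axis on which the swing stop turns, fixed on the bin, 79 mm above the bench: the top of a post 20 mm thick, 80 mm to the side (+y of the bin) of the lever.
- stop_peg (a point): Centre of the top of the upright steel peg on the swing stop's outer end, 42 mm from stop_axis and on the side away from the lever (bin's +y at joint 0). Peg 14 mm thick; its top is 114 mm above the bench, and it rises 32 mm above the flat bar (16 mm wide, 8 mm thick, upper face 82 mm above the bench) on which it stands.
- lever_pad (a point): Centre of the top face of the ribbed black rubber pad (40 mm along the lever x 30 mm) on the long end of the lever, 142 mm from the lever's pin. At rest it stands about 125 mm above the bench and slopes 0.3 rad upwards away from the box; down on the buffer it is about 37 mm above the bench. Pressing it takes about 3 to 5 N until the buffer is met.
- lever_pin (a point): Middle of the lever's cross pin, 10 mm thick, which lies loose in the open-topped notches of the stand, 75 mm above the bench. The lever is a loose steel bar 20 mm wide and 10 mm thick; the short end reaches 55 mm from the pin under the lid's lip, the long end 142 mm to the pad.
- saddle (a point): Where the middle of the lever's pin belongs in the stand, fixed on the bin, 75 mm above the bench.
- lid_lip (a point): Middle of the lid's free edge, over the lever's short end; 76 mm above the bench when shut.
- spool_mid (a point): Middle of a standing wooden spool of pale thread, 42 mm thick, 55 mm tall, beside the bin (bystander).
- tin_mid (a point): Middle of a small flat round red tin, 63 mm wide, 19 mm tall, near the long end of the lever (bystander).
- block_mid (a point): Middle of a pale crepe rubber block, 41 x 74 x 30 mm, lying beside the bin on the side of the stop (bystander).

How it is judged:
On the way, in this order (a step that is already met when the one before it is completed fails the run):
1. the swing stop is turned away from under the lever (0.85 rad or more) with the lid still shut (value of joint stop above 0.85 rad and value of joint lid below 0.05 rad), for 0.1 s.
2. the lever, pressed by the fingers, has raised the lid by 0.2 rad (value of joint lid above 0.2 rad and contact force between the fingers and lever above 0.5 N), for 0.3 s.
At the end, for the whole second after the job is handed in: The stop is turned by at least 0.85 rad; the fingers press on the lever (over 0.5 N), its pad is less than 62 mm above the bench and its pin lies in the stand (within 10 mm); the lid rests on the lever's short end, still, raised by 0.20 to 0.35 rad (all of step 2 and value of joint stop above 0.85 rad and value of joint lid below 0.35 rad and velocity of joint lid between -0.05 and 0.05 rad/s and contact force between lever and lid above 1 N and distance between lever_pin and saddle below 0.01 m and height (world z) of lever_pad below 0.062 m); the arm keeps its last pose, push and grip.
It fails at once if the lever's pin leaves its stand (more than 12 mm) (distance between lever_pin and saddle above 0.012 m).
It fails at once if the lever's long end is lifted (height (world z) of lever_pad above 0.142 m).
It fails at once if the robot touches the lid (contact force between any of the fingers, the arm and lid above 1 N).
It fails at once if the spool, the tin or the block is moved by more than 20 mm (distance of any of spool_mid, tin_mid, block_mid from where it was at the start of the episode above 0.02 m).
It also fails if it takes over 43 s, if anything falls off the work surface, if the arm or the gripper's body presses on something with over 40 N, if the wrist force passes 120 N, or if a joint passes its speed limit or range.

## Robot

A 7-joint arm with a two-finger parallel gripper is mounted at the origin on a cart in front of the work surface, level with it; the furniture and walls round the work are solid. World frame = base frame: x ahead of the robot, y to its left, z up, the work surface at z = 0. Lengths are in m, angles in rad, forces in N, time in s.
With the tool pointing down it reaches from about 0.4 to 0.875 m from the base axis. Payload 19.3 kg.
Tool frame: the origin (TCP) lies at the very end of the fingers, on their centre line; the grasp point (between the pads) lies 19 mm behind it; y points along the fingers, x is the direction in which the jaws open and shut, and the axes are right-handed (so a half turn about y gives the same grasp; the last joint's range is limited). The gripper opens to 85 mm and grips with 20 to 120 N. Pads are 22 mm wide; open, the fingers measure 114 mm over their backs; the gripper's body (76 mm by 85 mm) begins 54 mm behind the grasp point. The pads swing forward as they close: fully open they stand 13 mm farther back than shut.
Start: joints at [-1.192, 0.521, -0.036, 1.599, 0.021, 1.021, -0.113], TCP at [0.271, 0.563, 0.231] pointing down, gripper open.
Joint ranges: [-2.91, 2.91], [-0.3, 2.13], [-1.5, 1.42], [0.17, 2.43], [-1.26, 4.41], [0.16, 1.93], [-2.52, 2.52]. Speed limits (rad/s): [1.89, 1.89, 2.39, 2.39, 3.01, 3.01, 3.01].

## Interface

Orientations are given as [roll, pitch, yaw] about the fixed x, y, z axes, in that order (R = Rz(yaw) Ry(pitch) Rx(roll)).
In Python, from workcell import bot gives the robot as it stands. The module is installed in compiled form; this text tells all that it offers.
- The arm moves only by the shell command python3 -m crank 'ROWS' [FORCE]. ROWS is JSON, a list of rows, each an object of numbers: "hand": the closure, from 0 (fully open) to 1 (shut); "dx", "dy", "dz": the shift along the tool's x, y, z in mm; "yaw": the turn about the tool's y in rad. In form: [{"hand": .., "dx": .., "dy": .., "dz": .., "yaw": ..}, ...]. A call has 1 to 12 rows; each row is the pose to reach, as a shift and turn from the pose commanded when the call began, along the tool's axes at that moment; what a row does not reach only later rows make up. A row lasts 1/12 s, in which the tool goes at most 41.7 mm and 7.16 degrees, less where a joint would pass 70% of its speed; a pose out of reach is approached as far as the arm can. A call with a gripper value outside its range is refused whole. The fingers move at their own pace and stop on an object; FORCE is the grip in N (left out, the last holds). Time passes only in rows, so rows that repeat a pose let the fingers close. It gives the time, the measured TCP pose, the force and the opening at its end, in the units of the state.
- bot.observe(): the state, without advancing time (a new reading comes with each control period).
- bot.grab_frame(name): name is "side" or "top" or "wrist"; returns the picture (400x640x3 uint8, red, green, blue); there is no depth.
- bot.camera_info(name): a dict with "fx", "fy", "cx", "cy" (pixels), "rvec" (rotation vector, rad) and "tvec" (3), from world to camera coordinates, as OpenCV has them. Camera axes: x right, y down, z forward; pixel columns grow to the right and rows downward; lengths in m; the calibration is good to about 2 mm. A picture is of the moment at which its call begins: read the wrist's pose just before it. camera_info takes no time and is no camera call; for the wrist camera it gives the pose at the moment of the call.
- bot.job_done(): hands the job in, once; it reports no verdict.
The state is a dict: "clock": time; "qpos": joint angles; "qd": joint speeds; "joint_efforts": joint torques, N m; "position": TCP position; "tool_rot": TCP orientation; "force": force on the tool from outside, world axes, zero at the start; "moment": the same for the moment, N m; "grip_width": finger opening in m.
Only numpy, scipy, OpenCV 4.12 (cv2) and the standard library are available. Lean on these libraries where they do the work, as an engineer would, in place of code of your own. Each camera call takes 0.05 s, during which the arm holds its last target.

## Working session

There is one attempt and no reset: what is moved stays moved. The work goes in short steps, Python scripts to look and compute and a shell command to move; the robot and the scene stay as the last step left them, time stands still between calls to the robot, and variables do not carry over. Pictures are saved under pics/ and viewed, and the job is handed in when it is done.

```bash
mkdir -p pics
python3 - <<'E'
from workcell import bot
import cv2
s=bot.observe()
print(s)
for n in ["side","top","wrist"]:
    print(n,bot.camera_info(n))
    f=bot.grab_frame(n); cv2.imwrite(f"pics/{n}0.png",f[:,:,::-1])
E
```

```text
{'clock': 0.0, 'qpos': array([-1.19214955,  0.52200302, -0.03633635,  1.59993385,  0.02118641,
        1.02111921, -0.1128085 ]), 'qd': array([-0.0001267 , -0.0007385 , -0.00082456,  0.00108281, -0.00064863,
        0.00046359, -0.00163392]), 'joint_efforts': array([-1.34264599e-03, -9.27120996e+01,  1.97911732e+00, -3.69962633e+01,
        1.77399558e-02,  7.79947004e-03, -2.09389412e-06]), 'position': array([0.27109424, 0.5628057 , 0.23075904]), 'tool_rot': array([-1.57085625e+00,  1.07740183e-03,  1.12193035e+00]), 'force': array([-0.38868781,  0.14773595, -0.05364894]), 'moment': array([-0.01630617,  0.02165073,  0.00234568]), 'grip_width': 0.08544165021186854}
side {'fx': 385.22548770613207, 'fy': 385.22548770613207, 'cx': 317.38761953242084, 'cy': 200.14313477803384, 'rvec': array([ 0.18310781, -2.79980396,  1.32082019]), 'tvec': array([0.59528087, 0.03712684, 1.05235654])}
top {'fx': 430.77843154613146, 'fy': 430.77843154613146, 'cx': 322.0907472409068, 'cy': 197.43923916300898, 'rvec': array([ 2.16491311, -2.1470775 ,  0.17299946]), 'tvec': array([0.11825173, 0.58722181, 0.85974753])}
wrist {'fx': 327.52819203359974, 'fy': 327.52819203359974, 'cx': 317.03679619185635, 'cy': 198.02172021191979, 'rvec': array([-2.46758434, -1.54913825, -0.20414566]), 'tvec': array([-0.62511136, -0.03318935,  0.37682079])}
```

View pics/side0.png

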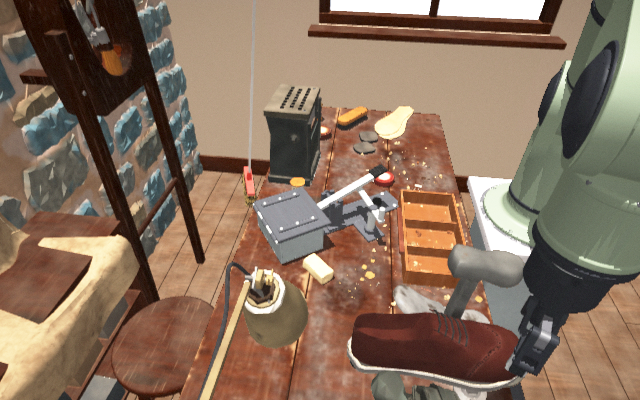

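View pics/top0.png

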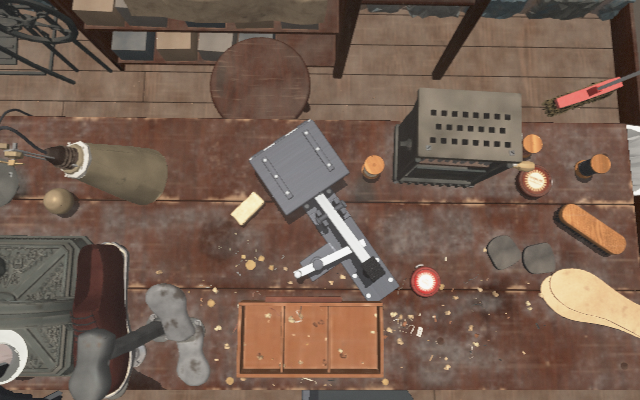

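View pics/wrist0.png

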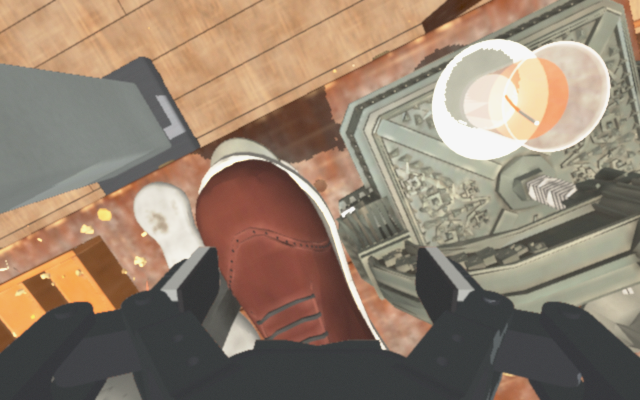

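The top view shows the lid at about (300,168), the lever running to the black pad near (371,270), and the stop bar from (297,273) to (350,248). The spool is at (373,167), the tin at (425,281) and the block at (248,208). I'll zoom in next.

Run:
```python
import cv2
f=cv2.imread("pics/top0.png")[180:310,260:460]; cv2.imwrite("pics/topz.png",cv2.resize(f,None,fx=4,fy=4,interpolation=cv2.INTER_CUBIC))
f=cv2.imread("pics/side0.png")[150:290,240:420]; cv2.imwrite("pics/sidez.png",cv2.resize(f,None,fx=4,fy=4,interpolation=cv2.INTER_CUBIC))
```

```text
(no output)
```

View pics/topz.png

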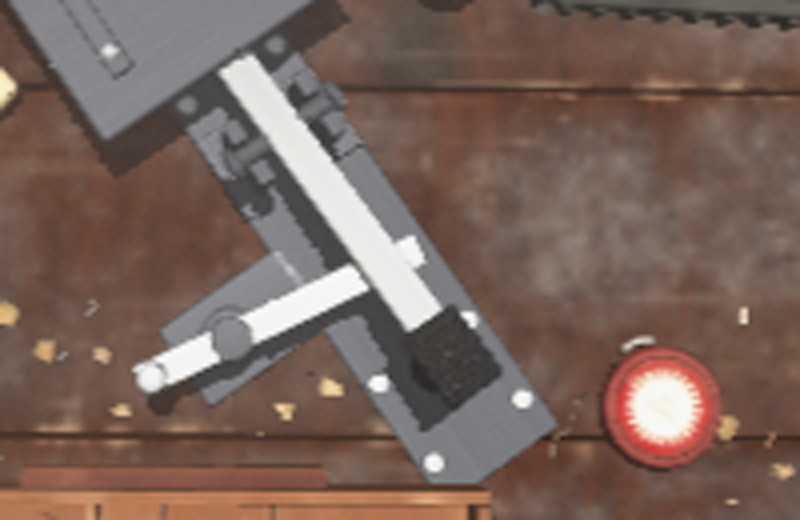

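View pics/sidez.png

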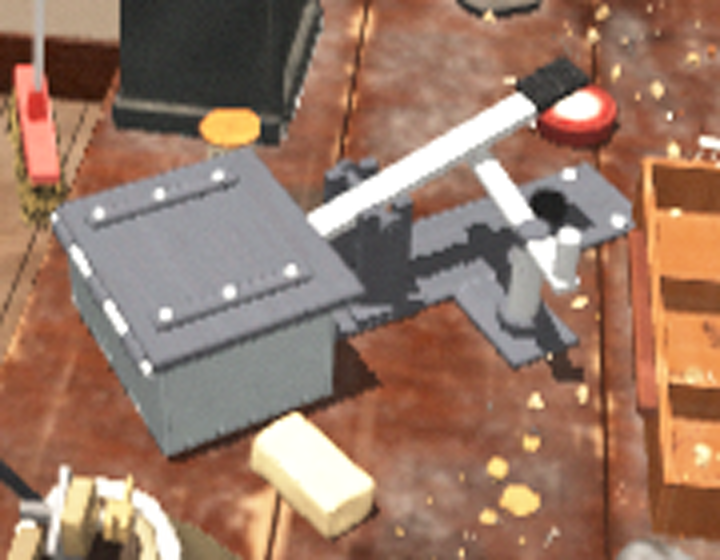

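```bash
cat > h.py <<'E'
import numpy as np, cv2
from workcell import bot
def ray(n,uv):
    c=bot.camera_info(n); R=cv2.Rodrigues(c["rvec"])[0]
    d=R.T@np.array([(uv[0]-c["cx"])/c["fx"],(uv[1]-c["cy"])/c["fy"],1]); return -R.T@c["tvec"],d
def plane(n,uv,z):
    o,d=ray(n,uv); return o+d*(z-o[2])/d[2]
def two(a,ua,b,ub):
    o1,d1=ray(a,ua);o2,d2=ray(b,ub)
    t=np.linalg.lstsq(np.c_[d1,-d2],o2-o1,rcond=None)[0]
    p,q=o1+d1*t[0],o2+d2*t[1]; return (p+q)/2,np.linalg.norm(p-q)
def proj(n,p):
    c=bot.camera_info(n)
    K=np.array([[c["fx"],0,c["cx"]],[0,c["fy"],c["cy"]],[0,0,1]])
    return cv2.projectPoints(np.float64(p).reshape(-1,1,3),c["rvec"],c["tvec"],K,None)[0].reshape(-1,2)
def tool(s=None):
    from scipy.spatial.transform import Rotation as Ro
    s=s or bot.observe(); return s["position"],Ro.from_euler("xyz",s["tool_rot"]).as_matrix()
E
python3 - <<'E'
from h import *
np.set_printoptions(precision=4,suppress=True)
T=lambda x,y:(260+x/4-.4,180+y/4-.4); S=lambda x,y:(240+x/4-.4,150+y/4-.4)
peg=plane("top",T(151,377),.114);ax=plane("top",T(232,333),.09);pad=plane("top",T(455,360),.125)
print("peg",peg,plane("side",S(569,235),.114),two("top",T(151,377),"side",S(569,235)))
print("axis",ax,np.linalg.norm(peg-ax)); print("pad",pad,two("top",T(455,360),"side",S(553,82)))
# bin axis from lever
lev=[plane("top",T(237,66),.062+.01)]
print("lever near lip",lev)
for n,u in dict(corn1=(104,140)).items(): print(n,plane("top",T(*u),.076))
for n,u in dict(b1=(433,463),b2=(521,399),b3=(377,383),b4=(470,319)).items(): print(n,plane("top",T(*u),.008))
print("tin",plane("top",T(661,406),.019)); print("tray",plane("top",T(485,492),.04),plane("side",S(640,165),.04))
p,R=tool(); print(p,R)
E
```

```text
peg [0.431  0.1696 0.114 ] [0.4308 0.1715 0.114 ] (array([0.4308, 0.1697, 0.1125]), np.float64(0.0004247636810997112))
axis [0.4514 0.1318 0.09  ] 0.04924752204375951
pad [0.4401 0.0287 0.125 ] (array([0.4405, 0.028 , 0.1203]), np.float64(0.001168995752508139))
lever near lip [array([0.5844, 0.1302, 0.072 ])]
corn1 [0.5459 0.1962 0.076 ]
b1 [0.3839 0.0249 0.008 ]
b2 [ 0.4172 -0.0221  0.008 ]
b3 [0.4251 0.0542 0.008 ]
b4 [0.4589 0.0045 0.008 ]
tin [ 0.4146 -0.0935  0.019 ]
tray [0.3722 0.0025 0.04  ] [0.3728 0.0024 0.04  ]
[0.2711 0.5629 0.2309] [[ 0.4339 -0.0003 -0.901 ]
 [ 0.901  -0.0007  0.4339]
 [-0.0008 -1.     -0.    ]]
```

Run:
```python
from h import *
np.set_printoptions(precision=4,suppress=True)
print("last",two("top",(170,300),"side",(500,262)), two("top",(95,365),"side",(455,262)))
yaw=np.arctan2(.578,.816); bx=np.array([.816,.578,0]);by=np.array([-.578,.816,0])
ax=np.array([.4514,.1318,0]); p,R=tool()
for th,name in[(0.12,"start"),(.5,""),(.9,""),(1.2,"end")]:
    peg=ax+.042*(np.sin(th)*bx+np.cos(th)*by)
    for off in (.030,.021):
        t=peg-off*bx; t[2]=.094
        print(name,th,off,t,"tool shift mm",R.T@(t-p)*1e3)
t=np.array([.440,.0285,.15]);print("pad",R.T@(t-p)*1e3)
print("yaw deg",np.degrees(np.arctan2(R[1,0],R[0,0])-yaw))
```

```text
last (array([0.3259, 0.3955, 0.2195]), np.float64(0.13935897681031367)) (array([0.3228, 0.4543, 0.265 ]), np.float64(0.03980270386166816))
start 0.12 0.03 [0.4069 0.1514 0.094 ] tool shift mm [-311.7215  137.1469 -300.9081]
start 0.12 0.021 [0.4143 0.1566 0.094 ] tool shift mm [-303.8481  137.141  -305.2675]
 0.5 0.03 [0.422  0.1562 0.094 ] tool shift mm [-300.849   137.139  -312.4598]
 0.5 0.021 [0.4294 0.1614 0.094 ] tool shift mm [-292.9756  137.1331 -316.8193]
 0.9 0.03 [0.4387 0.1548 0.094 ] tool shift mm [-294.8905  137.1351 -328.0475]
 0.9 0.021 [0.446 0.16  0.094] tool shift mm [-287.0171  137.1292 -332.407 ]
end 1.2 0.03 [0.4501 0.1495 0.094 ] tool shift mm [-294.7007  137.1355 -340.5985]
end 1.2 0.021 [0.4574 0.1547 0.094 ] tool shift mm [-286.8273  137.1296 -344.958 ]
pad [-408.1324   81.2255 -384.0363]
yaw deg 28.97321175550878
```

```bash
python3 -m crank '[{"hand":1,"dx":0,"dy":-40,"dz":0,"yaw":0},{"hand":1,"dx":0,"dy":-80,"dz":0,"yaw":0},{"hand":1,"dx":0,"dy":-120,"dz":0,"yaw":0},{"hand":1,"dx":-30,"dy":-125,"dz":-27,"yaw":0.1},{"hand":1,"dx":-60,"dy":-125,"dz":-54,"yaw":0.2},{"hand":1,"dx":-90,"dy":-125,"dz":-81,"yaw":0.3},{"hand":1,"dx":-120,"dy":-125,"dz":-108,"yaw":0.4},{"hand":1,"dx":-150,"dy":-125,"dz":-135,"yaw":0.506},{"hand":1,"dx":-180,"dy":-125,"dz":-162,"yaw":0.506},{"hand":1,"dx":-210,"dy":-125,"dz":-189,"yaw":0.506},{"hand":1,"dx":-240,"dy":-125,"dz":-216,"yaw":0.506},{"hand":1,"dx":-270,"dy":-125,"dz":-243,"yaw":0.506}]' 30
python3 - <<'E'
from h import *
np.set_printoptions(precision=4,suppress=True)
p,R=tool();print(p,R,bot.observe()["qpos"])
for t in ([.394,.144,.2],[.394,.144,.094]): print(R.T@(np.array(t)-p)*1e3)
E
```

```text
clock: 1.15
position: [0.3729, 0.2124, 0.3563]
tool_rot: [-1.57, -0.0, 0.616]
force: [1.7, 0.3, 0.2]
grip_width: 0.0001
[0.3729 0.2124 0.3563] [[ 0.8162  0.     -0.5778]
 [ 0.5778  0.0004  0.8162]
 [ 0.0002 -1.      0.0003]] [-0.8684  0.0662  0.2271  1.91   -0.0165  1.167  -0.0192]
[-22.3774 156.2987 -68.0442]
[-22.4006 262.2987 -68.0769]
```

```bash
python3 -m crank '[{"hand":1,"dx":-10,"dy":10,"dz":-30,"yaw":0},{"hand":1,"dx":-22,"dy":20,"dz":-68,"yaw":0},{"hand":1,"dx":-22,"dy":55,"dz":-70,"yaw":0},{"hand":1,"dx":-22,"dy":90,"dz":-70,"yaw":0},{"hand":1,"dx":-22,"dy":125,"dz":-70,"yaw":0},{"hand":1,"dx":-22,"dy":156,"dz":-70,"yaw":0},{"hand":1,"dx":-22,"dy":185,"dz":-70,"yaw":0},{"hand":1,"dx":-22,"dy":200,"dz":-70,"yaw":0},{"hand":1,"dx":-22,"dy":200,"dz":-70,"yaw":0},{"hand":1,"dx":-22,"dy":200,"dz":-70,"yaw":0}]'
python3 - <<'E'
from h import *
np.set_printoptions(precision=4,suppress=True)
p,R=tool();print(p,bot.observe()["qpos"])
for n in ["top","side","wrist"]:
    f=bot.grab_frame(n)[:,:,::-1]
    if n=="top": f=cv2.resize(f[150:330,240:480],None,fx=3,fy=3)
    if n=="side": f=cv2.resize(f[110:300,240:480],None,fx=3,fy=3)
    cv2.imwrite(f"pics/{n}1.png",f)
    print(n,proj(n,p))
print(R.T@(np.array([.431,.1697,.114])-p)*1e3)
E
```

```text
clock: 1.98
position: [0.3953, 0.1443, 0.1563]
tool_rot: [-1.571, 0.001, 0.616]
force: [-0.2, -0.1, 1.0]
grip_width: -0.0
[0.3953 0.1443 0.1563] [-0.7067  0.3328  0.2643  2.195  -0.1446  0.6311  0.2764]
top [[310.535  295.3595]]
side [[399.7155 187.9554]]
wrist [[314.0731 252.6594]]
[43.886  42.1949  0.1343]
```

View pics/side1.png

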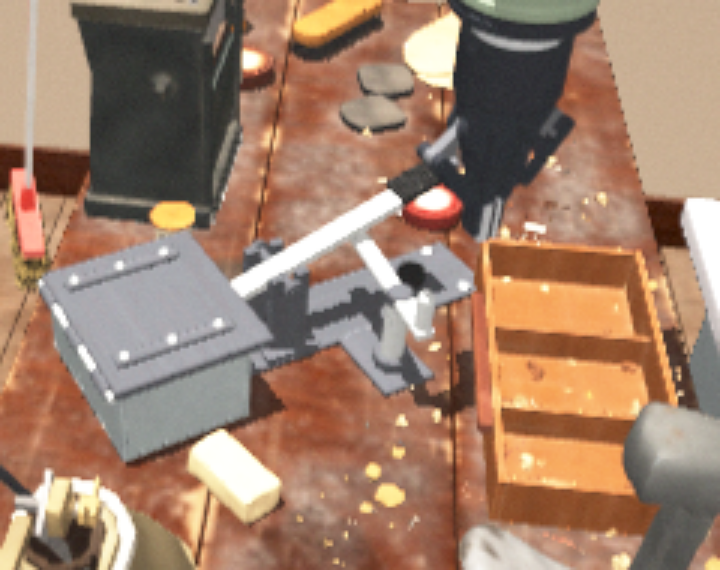

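View pics/wrist1.png

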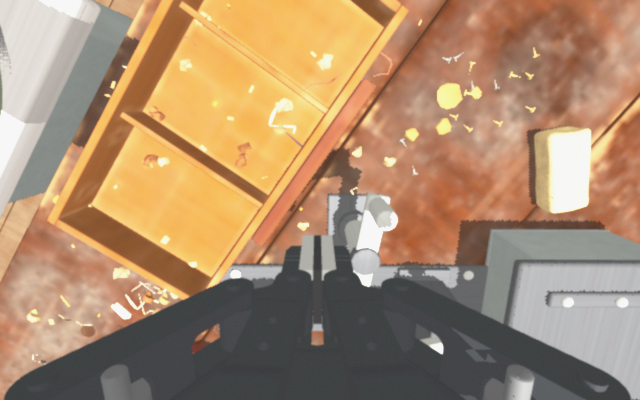

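View pics/top1.png

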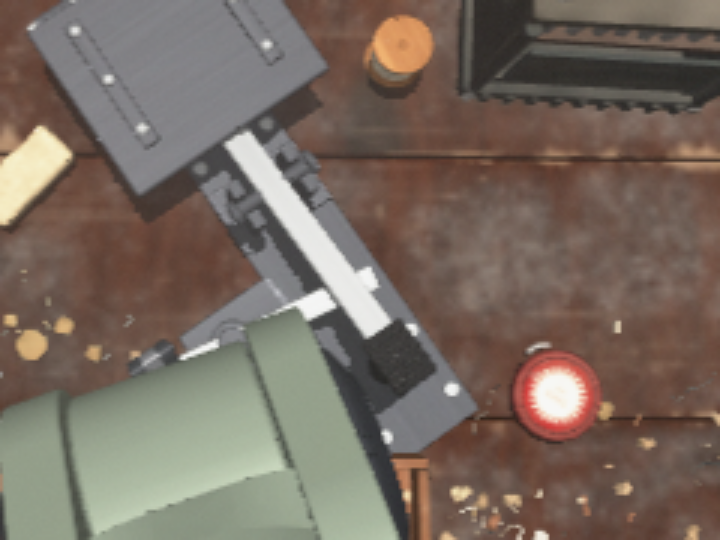

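Peg and axis match the given geometry: 43 mm apart, joint about 0.12. The finger is behind the peg, so I'll descend and push along the arc.

```bash
python3 -m crank '[{"hand":1,"dx":0,"dy":30,"dz":0,"yaw":0},{"hand":1,"dx":0,"dy":62,"dz":0,"yaw":0},{"hand":1,"dx":4,"dy":62,"dz":0,"yaw":0},{"hand":1,"dx":14,"dy":62,"dz":0,"yaw":0},{"hand":1,"dx":22,"dy":62,"dz":0,"yaw":0},{"hand":1,"dx":30,"dy":62,"dz":0,"yaw":0.05},{"hand":1,"dx":37,"dy":62,"dz":-1,"yaw":0.12},{"hand":1,"dx":43,"dy":62,"dz":-2,"yaw":0.2},{"hand":1,"dx":50,"dy":62,"dz":-6,"yaw":0.3},{"hand":1,"dx":57,"dy":62,"dz":-10,"yaw":0.4},{"hand":1,"dx":57,"dy":62,"dz":-10,"yaw":0.4}]'
python3 - <<'E'
from h import *
np.set_printoptions(precision=4,suppress=True)
p,R=tool();s=bot.observe();print(p,s["force"])
for n in ["top","side","wrist"]:
    f=bot.grab_frame(n)[:,:,::-1]
    if n=="top": f=cv2.resize(f[150:330,240:480],None,fx=3,fy=3)
    if n=="side": f=cv2.resize(f[130:270,280:440],None,fx=4,fy=4)
    cv2.imwrite(f"pics/{n}2.png",f)
E
```

```text
clock: 3.05
position: [0.4498, 0.1702, 0.0962]
tool_rot: [-1.57, -0.002, 0.21]
force: [0.1, -0.0, -0.6]
grip_width: -0.0
[0.4498 0.1702 0.0962] [ 0.0705 -0.015  -0.5504]
```

View pics/side2.png

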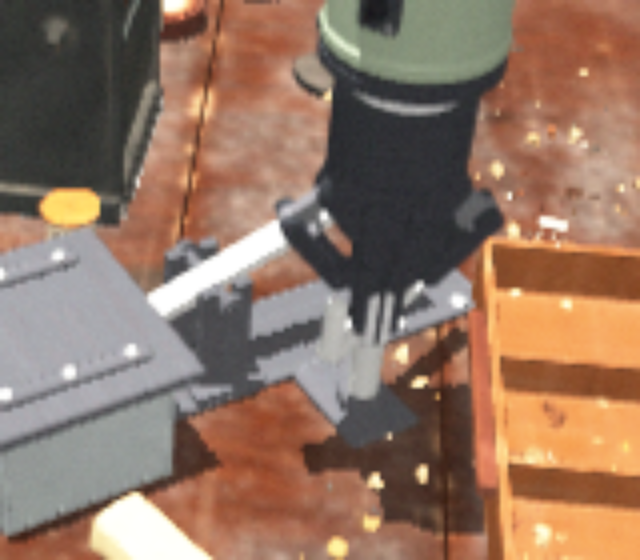

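View pics/wrist2.png

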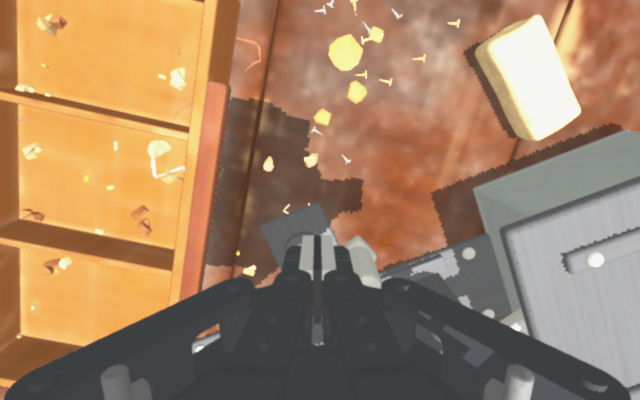

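View pics/top2.png

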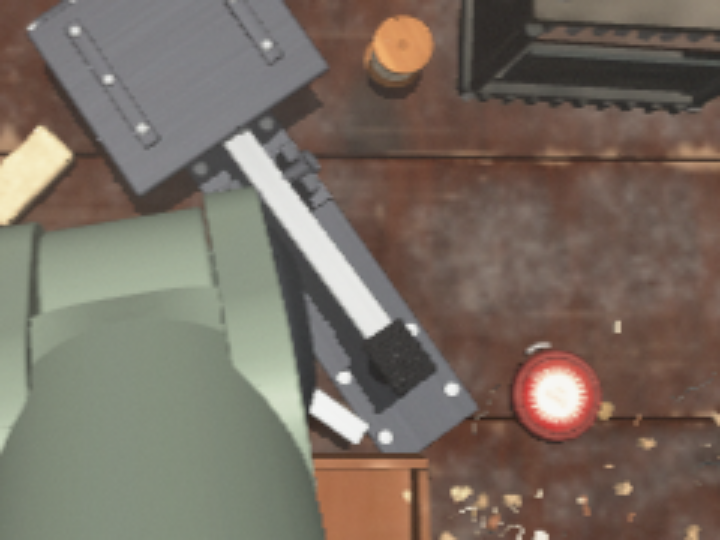

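Run:
```python
from h import *
bx=np.array([.816,.578,0]);by=np.array([-.578,.816,0]);ax=np.array([.4514,.1318,0])
e=plane("top",(240+352/3-.3,150+430/3-.3),.082)-ax
a=plane("top",(240+318/3,150+402/3),.082);b=plane("top",(240+357/3,150+437/3),.082)
print(e, np.arctan2(-e@bx,-e@by), np.linalg.norm(e[:2]))
d=b-a;print(d,np.arctan2(-d@bx,-d@by))
p,R=tool();print("tcp-bin rel axis",(p-ax)@bx,(p-ax)@by)
```

```text
[-0.05727638 -0.07687891  0.082     ] 1.2566036614565579 0.09586944321184168
[-0.02200052 -0.02514229  0.        ] 1.335149807170721
tcp-bin rel axis 0.019802452355199493 0.03305180149730438
```

```bash
python3 - <<'E'
from h import *
np.set_printoptions(precision=1,suppress=True)
p,R=tool()
print(R.T@(np.array([.440,.0285,.15])-p)*1e3, R.T@np.array([-.816,-.578,0])*10)
E
python3 -m crank '[{"hand":1,"dx":-4,"dy":0,"dz":0,"yaw":0},{"hand":1,"dx":-4,"dy":-35,"dz":0,"yaw":0},{"hand":1,"dx":-4,"dy":-70,"dz":0,"yaw":0},{"hand":1,"dx":-4,"dy":-90,"dz":0,"yaw":0},{"hand":1,"dx":-4,"dy":-90,"dz":0,"yaw":0}]'
```

```text
[ -39.   -54.6 -136.4] [-9.2 -0.  -3.9]
clock: 3.62
position: [0.4452, 0.1691, 0.1883]
tool_rot: [-1.568, -0.006, 0.217]
force: [-0.1, 0.1, -0.3]
grip_width: 0.0001
```

```bash
python3 -m crank '[{"hand":1,"dx":-9,"dy":0,"dz":-34,"yaw":-0.1},{"hand":1,"dx":-18,"dy":0,"dz":-68,"yaw":-0.2},{"hand":1,"dx":-26,"dy":0,"dz":-102,"yaw":-0.3},{"hand":1,"dx":-35,"dy":0,"dz":-136,"yaw":-0.4},{"hand":1,"dx":-35,"dy":20,"dz":-136,"yaw":-0.4},{"hand":1,"dx":-35,"dy":40,"dz":-136,"yaw":-0.4},{"hand":1,"dx":-35,"dy":40,"dz":-136,"yaw":-0.4},{"hand":1,"dx":-35,"dy":40,"dz":-136,"yaw":-0.4}]'
python3 - <<'E'
from h import *
np.set_printoptions(precision=4,suppress=True)
p,R=tool();s=bot.observe();print(p,s["qpos"],R)
print("err mm tool",R.T@(np.array([.440,.0285,.15])-p)*1e3)
for n in ["top","side","wrist"]:
    f=bot.grab_frame(n)[:,:,::-1]
    if n=="top": f=cv2.resize(f[150:330,240:480],None,fx=3,fy=3)
    if n=="side": f=cv2.resize(f[130:270,280:440],None,fx=4,fy=4)
    cv2.imwrite(f"pics/{n}3.png",f)
E
```

```text
clock: 4.28
position: [0.4382, 0.028, 0.1442]
tool_rot: [-1.57, 0.002, 0.617]
force: [0.5, -0.3, 1.0]
grip_width: 0.0
[0.4382 0.028  0.1442] [-0.4581  0.3886  0.3259  2.1647 -0.2104  0.6192  0.634 ] [[ 0.8159 -0.0017 -0.5782]
 [ 0.5782 -0.0004  0.8159]
 [-0.0016 -1.      0.0007]]
err mm tool [ 1.7704 -5.8155 -0.6631]
```

View pics/side3.png

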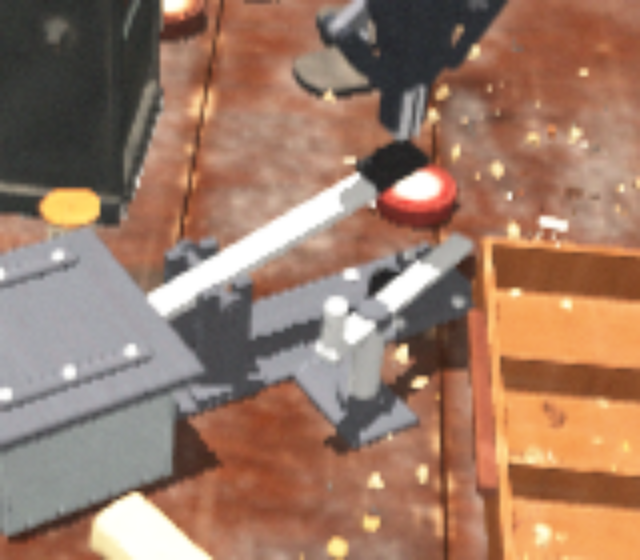

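View pics/wrist3.png

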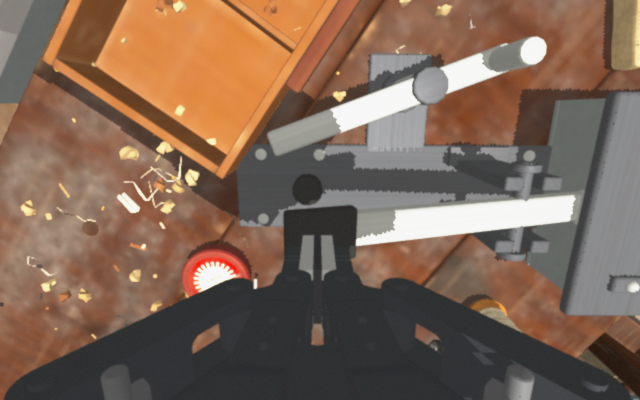

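View pics/top3.png

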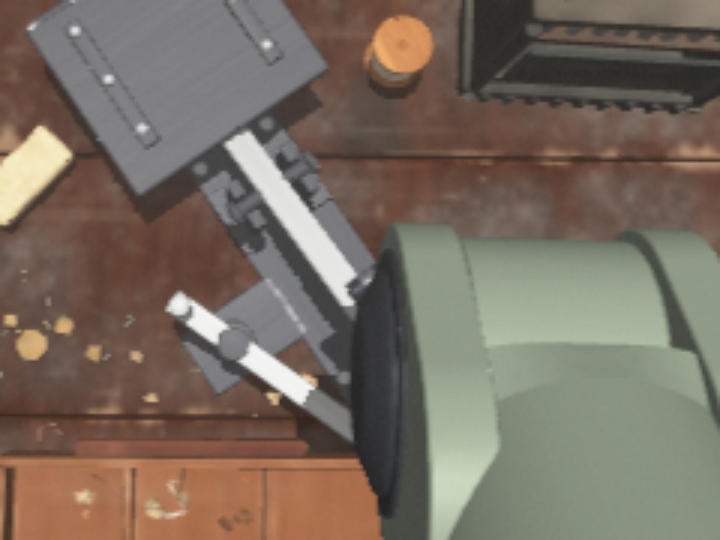

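The stop lies nearly parallel to the lever and clear of it, and the fingertips are over the pad. Next I'll press.

```bash
python3 -m crank '[{"hand":1,"dx":0,"dy":12,"dz":0,"yaw":0},{"hand":1,"dx":0,"dy":22,"dz":0,"yaw":0},{"hand":1,"dx":0,"dy":31,"dz":0,"yaw":0},{"hand":1,"dx":-1,"dy":40,"dz":0,"yaw":0},{"hand":1,"dx":-1,"dy":49,"dz":0,"yaw":0},{"hand":1,"dx":-2,"dy":58,"dz":0,"yaw":0},{"hand":1,"dx":-2,"dy":67,"dz":0,"yaw":0},{"hand":1,"dx":-3,"dy":76,"dz":0,"yaw":0},{"hand":1,"dx":-3,"dy":85,"dz":0,"yaw":0},{"hand":1,"dx":-4,"dy":93,"dz":0,"yaw":0},{"hand":1,"dx":-4,"dy":100,"dz":0,"yaw":0},{"hand":1,"dx":-4,"dy":100,"dz":0,"yaw":0}]'
python3 - <<'E'
from h import *
s=bot.observe();print(s["position"],s["force"],s["moment"])
f=bot.grab_frame("side")[:,:,::-1]
cv2.imwrite("pics/side4.png",cv2.resize(f[110:270,240:440],None,fx=4,fy=3.75))
E
```

```text
clock: 5.43
position: [0.4359, 0.0262, 0.044]
tool_rot: [-1.571, -0.0, 0.617]
force: [-0.4, 0.7, 1.5]
grip_width: -0.0
[0.43591979 0.02622259 0.04402364] [-0.42193105  0.72170111  1.45946637] [-0.01667393  0.02647856 -0.04116072]
```

View pics/side4.png

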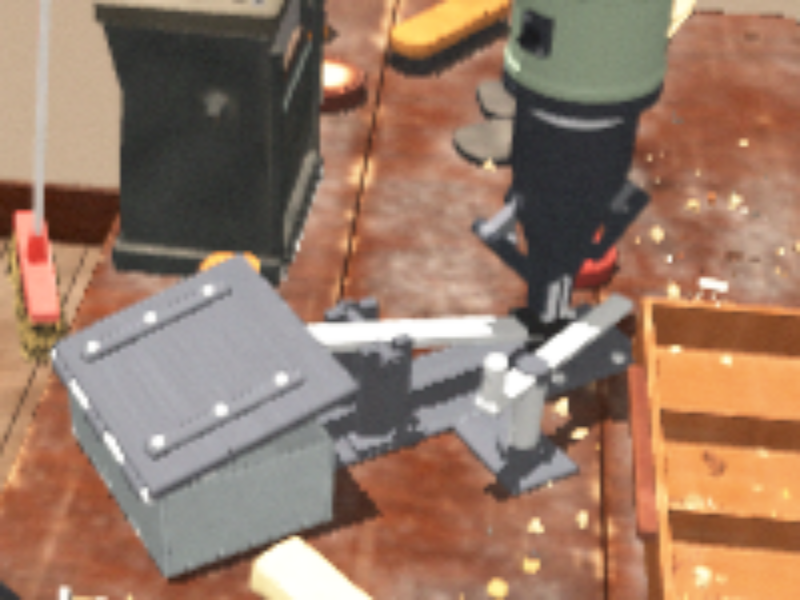

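The lid is up and the pad is nearly down. I'll press on to the buffer.

```bash
python3 -m crank '[{"hand":1,"dx":0,"dy":4,"dz":0,"yaw":0},{"hand":1,"dx":0,"dy":7,"dz":0,"yaw":0},{"hand":1,"dx":0,"dy":9,"dz":0,"yaw":0},{"hand":1,"dx":0,"dy":9,"dz":0,"yaw":0},{"hand":1,"dx":0,"dy":9,"dz":0,"yaw":0},{"hand":1,"dx":0,"dy":9,"dz":0,"yaw":0}]'
```

```text
clock: 5.98
position: [0.4369, 0.0264, 0.0371]
tool_rot: [-1.572, -0.003, 0.616]
force: [-4.7, 2.0, 44.8]
grip_width: 0.0001
```

```bash
python3 -m crank '[{"hand":1,"dx":0,"dy":-1,"dz":0,"yaw":0},{"hand":1,"dx":0,"dy":-1,"dz":0,"yaw":0},{"hand":1,"dx":0,"dy":-1,"dz":0,"yaw":0},{"hand":1,"dx":0,"dy":-1,"dz":0,"yaw":0},{"hand":1,"dx":0,"dy":-1,"dz":0,"yaw":0},{"hand":1,"dx":0,"dy":-1,"dz":0,"yaw":0}]'
python3 - <<'E'
from h import *
for n in ["top","side","wrist"]:
    f=bot.grab_frame(n)[:,:,::-1]
    if n=="side": f=cv2.resize(f[110:270,240:440],None,fx=4,fy=3.75)
    cv2.imwrite(f"pics/{n}5.png",f)
s=bot.observe();print(s["position"],s["force"],s["clock"])
E
```

```text
clock: 6.48
position: [0.4367, 0.0263, 0.0376]
tool_rot: [-1.572, -0.003, 0.616]
force: [-1.4, 2.2, 26.1]
grip_width: -0.0001
[0.43670222 0.02633052 0.03764128] [-1.61975794  2.58496218 24.8529783 ] 6.6333
```

View pics/side5.png

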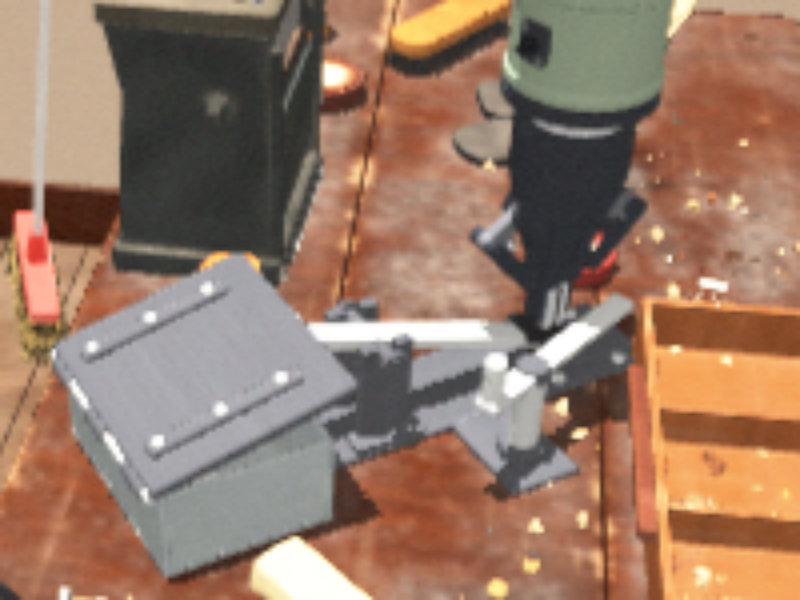

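View pics/wrist5.png

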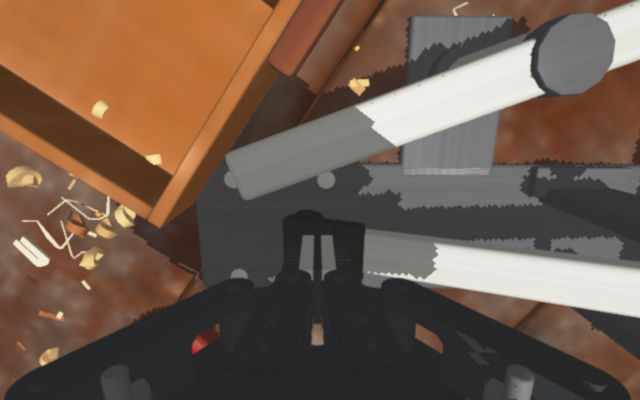

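View pics/top5.png

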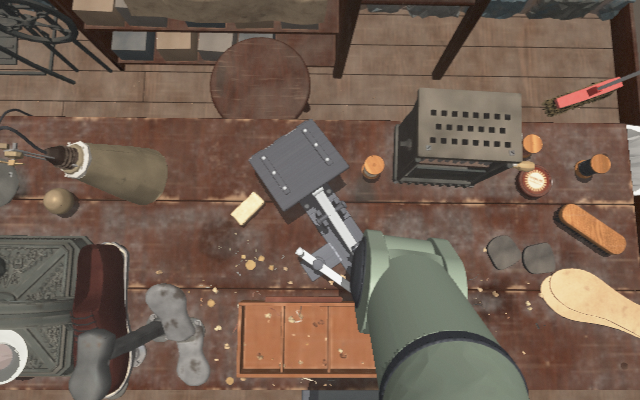

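The pad is on its buffer (TCP at 37.6 mm, about 25 N) and the lid is raised. The spool at (373,167) and the block at (248,208) haven't moved, and the tin shows red beside the hand as before. I'm handing in.

Run:
```python
from workcell import bot
print(bot.job_done()); s=bot.observe(); print(s["position"],s["force"],s["clock"])
```

```text
the job is handed in; nothing more can be done
None
the job is handed in; nothing more can be done
```

I handed the job in at about 6.6 s with the bin open and the fingers still holding the lever down; it gave no verdict.

- **Stop:** I pushed the peg towards the box with the closed fingertips. The stop turned to about 1.25–1.35 rad by the top view, and it lies clear of the lever in all three views.
- **Lever and lid:** The pad is on its buffer, with the fingertips at 37.6 mm and a steady push of about 25 N. The push briefly reached 45 N when the buffer was met, so I backed off 1 mm. The lid looks raised and still. I did not measure its angle, and judged it only from the pad being down on the buffer.
- **Pin and bystanders:** The pin looks seated in its stand. The spool and the block are at the same pixels as at the start. The tin is mostly hidden by the arm in the last pictures. I saw only its edge, and nothing came near it.

No check failed or disagreed.

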